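# Push a paperback square into the corner guide

## Robot

A 7-joint arm with a two-finger parallel gripper is mounted at the origin on a cart in front of the work surface, level with it; the furniture and walls round the work are solid. World frame = base frame: x ahead of the robot, y to its left, z up, the work surface at z = 0. Lengths are in m, angles in rad, forces in N, time in s.
With the tool pointing down it reaches from about 0.425 to 0.95 m from the base axis. Payload 4.7 kg.
Tool frame: the origin (TCP) lies on the centre line of the jaws, within the pads' length; the fingertips stand 17 mm ahead of it and the grasp point (between the pads) lies 2 mm behind it; z points along the fingers, y is the line along which they close (so a half turn about z gives the same grasp; the last joint's range is limited). The gripper opens to 85 mm and grips with 20 to 120 N. Pads are 22 mm wide; open, the fingers measure 114 mm over their backs; the gripper's body (76 mm by 85 mm) begins 54 mm behind the grasp point. The pads swing forward as they close: fully open they stand 13 mm farther back than shut.
Start: joints at [1.241, 0.469, -0.049, 1.532, 0.024, 1.141, -0.082], TCP at [0.2, -0.645, 0.214] pointing down, gripper open.
Joint ranges: [-2.59, 2.59], [-0.33, 1.99], [-1.39, 1.29], [0.1, 2.45], [-1.04, 4.18], [0.21, 1.99], [-2.66, 2.66]. Speed limits (rad/s): [2.57, 2.57, 3.14, 3.14, 3.14, 3.14, 3.14].

## Interface

Orientations are given as a unit quaternion [w, x, y, z].
In Python, from cell import readout, viewer, ticket gives the robot as it stands.
- The arm moves only by the shell command python3 -m jog 'ROWS' [FORCE]. ROWS is JSON, a list of rows, each a list of 3 entries, a list of its own where there are three numbers: the shift along the tool's x, y, z in cm, then the turn about the tool's z in degrees, then the closure in counts, from 0 (fully open) to 255 (shut). A call has 1 to 8 rows; each row shifts and turns the commanded pose from where the row before left it, along the tool's axes as they then stand; what a row does not reach is not made up. A row lasts 1/8 s, in which the tool goes at most 62.5 mm and 10.7 degrees, less where a joint would pass 70% of its speed; a pose out of reach is approached as far as the arm can. A call with a gripper value outside its range is refused whole. The fingers move at their own pace and stop on an object; FORCE is the grip in N (left out, the last holds). Time passes only in rows, so rows that do not move let the fingers close. It gives the time, the measured TCP pose, the force, the opening and the grip force at its end, in the units of the state.
- readout.get_obs(): the state, without advancing time (a new reading comes with each control period).
- viewer.get_image(name): name is "side" or "top"; returns a dict with "image" (480x640x3 uint8, red, green, blue), "z_map" (480x640 float32, m along the optical axis (not along the pixel's ray), 0 where there is no reading), "mtx" (3x3 intrinsics, pixels), "R" (3x3) and "t" (3): a world point X has camera coordinates R X + t. Camera axes: x right, y down, z forward; pixel columns grow to the right and rows downward; lengths in m; the calibration is good to about 2 mm. A picture is of the moment at which its call begins.
- ticket.finish_job(): hands the job in; it is judged then, once.
The state is a dict: "time": time; "q": joint angles; "joint_vel": joint speeds; "joint_efforts": joint torques, N m; "eef_pos": TCP position; "ee_rot": TCP orientation; "wrist_force": force on the tool from outside, world axes, zero at the start; "ft_torque": the same for the moment, N m; "width": finger opening in m; "finger_force": force on a finger pad.
Only numpy, scipy, OpenCV 4.12 (cv2) and the standard library are available. Lean on these libraries where they do the work, as an engineer would, in place of code of your own. Each camera call takes 0.05 s, during which the arm holds its last target. There are 200 camera calls.

## Task

The grey paperback lying flat on the desk is about to be photographed from above. Without gripping or lifting it, push it along the desk with the fingertips into the inner corner of the blue L-shaped guide, until its far long edge lies flush against the long rail and its left short edge flush against the short rail, then move clear of it. Leave the eraser, the earphone case, the glue tube and the roll of tape where they are.

Things in the scene. Friction and masses are not known exactly. Their poses are not given: they have to be found in the camera images.
- guide: L-shaped guide of two blue aluminium rails, fixed to the desk, each 18 mm wide, 16 mm high. Origin: the inner corner, where the inner rail faces meet, at desk height; z up. Long rail: runs 210 mm from the corner along -y; inner face x = 0, rail on its +x (far) side. Short rail: runs 140 mm along -x (towards the robot); inner face y = 0, rail on its +y (left) side.
- book: Grey closed paperback lying flat, 149 x 193 mm, 25 mm thick, about 0.3 kg, slides on the desk. Starts nearer and to the right of the guide's corner, turned up to 0.3 rad from it. Origin: middle of its left short edge, half thickness. Own x up, y towards the robot (width, 74.5 mm each way), z to the right (length, 0 to 193 mm). Home: origin at guide x = -75 mm, y = 0, z along guide -y.
- book_mid (a point): centre of the paperback (half thickness)
- book_corner (a point): the far left corner of the paperback (half thickness), which goes into the guide's inner corner
- book_far_right (a point): the far right corner of the paperback, the other end of the long edge that goes against the long rail
- book_near_left (a point): the near left corner of the paperback, the other end of the short edge that goes against the short rail
- eraser: blue-and-white eraser, 23 x 52 x 13 mm, loose, left of the short rail; leave alone. Origin at the centre of its underside
- earbud_case: small white earphone case, 45 x 55 x 22 mm, loose, left of and nearer than the short rail; leave alone. Origin at the centre of its underside
- glue_tube: red and white glue tube, 40 x 136 x 28 mm, lying roughly along x at the left near part of the desk, loose; leave alone. Origin at the centre of its underside
- tape_roll: roll of white tape lying flat, 58 mm across, 12 mm high, loose, at the near right corner of the desk; leave alone. Origin at the centre of its underside

How it is judged:
By the outcome, as a careful person would: the job done as asked, in the order asked, and still so for the second after the job is handed in, with the robot touching nothing.
It also fails if it takes over 54 s, if anything falls off the work surface, if the arm or the gripper's body presses on something with over 40 N, if the wrist force passes 120 N, or if a joint passes its speed limit or range.

## Working session

There is one attempt and no reset: what is moved stays moved. The work goes in short steps, Python scripts to look and compute and a shell command to move; the robot and the scene stay as the last step left them, time stands still between calls to the robot, and variables do not carry over. Pictures are saved under pics/ and viewed, at most 10 in all, crops included, and the job is handed in when it is done.

```bash
mkdir -p pics; python3 - <<'E'
from cell import readout, viewer
import cv2,numpy as np
o=readout.get_obs();print({k:np.round(v,3) for k,v in o.items()})
d=viewer.get_image("top");cv2.imwrite("pics/top0.png",d["image"][:,:,::-1]);np.savez("top0.npz",**d)
print(d["mtx"],d["R"],d["t"])
E
```

```text
{'time': np.float64(0.0), 'q': array([ 1.241,  0.469, -0.049,  1.534,  0.024,  1.141, -0.082]), 'joint_vel': array([-0.   , -0.002, -0.   ,  0.001,  0.   ,  0.001,  0.001]), 'joint_efforts': array([-1.0000e-03, -5.1030e+01, -4.7000e-02, -2.3771e+01,  1.1000e-02,
        8.0000e-03,  0.0000e+00]), 'eef_pos': array([ 0.2  , -0.644,  0.212]), 'ee_rot': array([-0.001,  0.989,  0.15 , -0.   ]), 'wrist_force': array([ 0.226, -0.141,  0.078]), 'ft_torque': array([-0.017, -0.004, -0.003]), 'finger_force': np.float64(0.0), 'width': np.float64(0.086)}
[[489.92634421   0.         319.93281964]
 [  0.         489.92634421 234.32343654]
 [  0.           0.           1.        ]] [[ 0.02860118 -0.99941823  0.01857894]
 [-0.99801665 -0.02959393 -0.05556049]
 [ 0.05607799 -0.01695299 -0.99828245]] [-0.04107241  0.52365102  0.98758542]
```

View pics/top0.png

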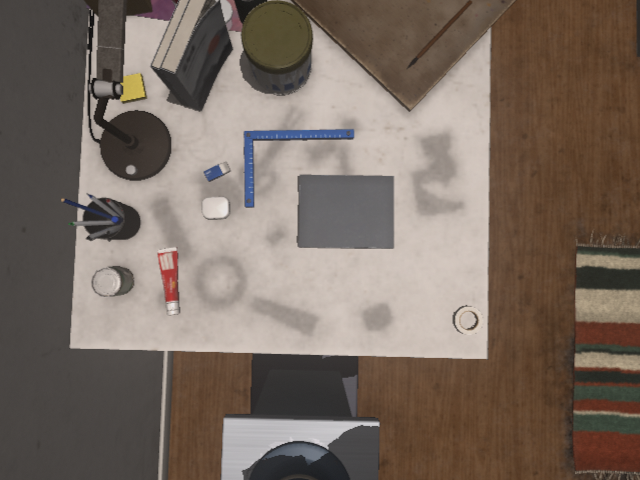

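The picture shows the grey book at columns 298–394, rows 176–248. The guide's inner corner is near (254,139), and the eraser, case, glue and tape lie away from the path. Next I fit the edges.

```bash
cat > h.py <<'E'
import cv2,numpy as np
def pts(d,mask,z):
    "world xy of mask pixels on plane z"
    v,u=np.nonzero(mask); return px(d,np.c_[u,v],z)
def px(d,uv,z):
    uv=np.atleast_2d(np.asarray(uv,float)); K,R,t=d["mtx"],d["R"],d["t"]
    r=np.c_[uv,np.ones(len(uv))]@np.linalg.inv(K).T@R; c=-R.T@t
    return (c+r*((z-c[2])/r[:,2])[:,None])[:,:2]
def big(m):
    n,l,s,_=cv2.connectedComponentsWithStats(m.astype(np.uint8)); return l==1+np.argmax(s[1:,4])
def rect(p): return cv2.boxPoints(cv2.minAreaRect((p*1000).astype(np.float32)))/1000
def world(d):
    v,u=np.mgrid[:480,:640]; K=d["mtx"]; z=d["z_map"]
    c=np.stack([(u-K[0,2])/K[0,0]*z,(v-K[1,2])/K[1,1]*z,z],-1)-d["t"]
    return c@d["R"]
def measure(d):
    hsv=cv2.cvtColor(d["image"],cv2.COLOR_RGB2HSV); H,S,V=[hsv[...,i].astype(int) for i in range(3)]
    W=world(d)
    v,u=np.mgrid[:480,:640]
    g=big((S>110)&(abs(H-110)<15)&(u>235)&(u<365)&(v>120)&(v<215))
    desk=(u>230)&(u<440)&(v>130)&(v<300)
    b=big(desk&(S<90)&(V<135)&(W[...,2]>0.013)&(W[...,2]<0.04))
    return g,b,W
E
python3 - <<'E'
from h import *
d=dict(np.load("top0.npz")); g,b,W=measure(d)
print("z guide",np.median(W[g][:,2]),"book",np.median(W[b][:,2]),g.sum(),b.sum())
print("book",np.round(rect(pts(d,b,.025)),4).tolist(), cv2.minAreaRect((pts(d,b,.025)*1000).astype(np.float32)))
P=pts(d,g,.016)
# inner faces: line fits per boundary pixel
lo=[];sh=[]
for u in range(265,350):
    r=np.nonzero(g[:,u])[0]
    if len(r): lo.append((u,r.max()+.5,r.min()-.5))
for v in range(148,204):
    r=np.nonzero(g[v])[0]
    if len(r): sh.append((r.max()+.5,v,r.min()-.5))
lo=np.array(lo);sh=np.array(sh)
for n,q in(("long in",px(d,lo[:,:2],.016)),("long out",px(d,lo[:,[0,2]],.016)),("short in",px(d,sh[:,:2],.016)),("short out",px(d,sh[:,[2,1]],.016))):
    vx,vy,x,y=cv2.fitLine(q.astype(np.float32),cv2.DIST_HUBER,0,.001,.001).ravel();print(n,np.round([vx,vy,x,y],4))
o=d["image"].copy();o[g]=[255,0,0];o[b]=[0,255,0];cv2.imwrite("pics/m0.png",o[100:320,150:500,::-1])
E
```

```text
z guide 0.01594010614708967 book 0.024345586129691107 1243 6870
book [[0.49709999561309814, 0.01850000023841858], [0.49970000982284546, -0.17409999668598175], [0.6485000252723694, -0.1720999926328659], [0.6459000110626221, 0.020500000566244125]] ((572.8065185546875, -76.78858184814453), (148.78115844726562, 192.5730438232422), 0.7750831842422485)
long in [ 0.0425 -0.9991  0.7237  0.0091]
long out [ 0.0506 -0.9987  0.7395  0.0124]
short in [0.9993 0.0362 0.6373 0.1159]
short out [0.9993 0.0371 0.643  0.1325]
```

View pics/m0.png

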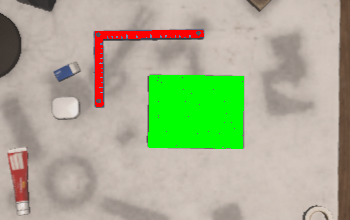

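```bash
python3 -m jog '[[[0,0,0],-9.4,0],[[0,0,0],-9.4,0],[[0,0,0],-9.4,0],[[0,0,0],-9.4,0],[[0,0,0],-9.4,0],[[0,0,0],-9.4,0],[[0,0,0],-9.4,0],[[0,0,0],-9.2,0]]'; python3 -m jog '[[[3,3,0],0,0],[[3,3,0],0,0],[[3,3,0],0,0],[[3,3,0],0,0],[[3,3,0],0,0],[[3,3,0],0,0],[[3,3,0],0,0],[[0,0,0],0,0]]'; python3 -m jog '[[[3,3,1],0,0],[[3,3,2],0,0],[[3,3,2],0,0],[[3,3,2],0,0],[[3,3,2],0,0],[[3,3,2],0,0],[[1,2.5,2],0,0],[[0,0,0],0,0]]'
```

```text
time: 1.05
eef_pos: [0.1998, -0.6443, 0.2127]
ee_rot: [-0.001, 0.691, 0.723, 0.0]
wrist_force: [0.8, -0.3, -0.7]
width: 0.085
finger_force: 0.0
time: 2.05
eef_pos: [0.4047, -0.4227, 0.2133]
ee_rot: [-0.0, 0.69, 0.723, 0.001]
wrist_force: [-0.1, -0.2, 0.9]
width: 0.0852
finger_force: 0.0
time: 3.05
eef_pos: [0.5989, -0.2274, 0.0812]
ee_rot: [-0.002, 0.692, 0.722, -0.0]
wrist_force: [-1.7, 0.5, -0.3]
width: 0.0851
finger_force: 0.0
```

```bash
python3 -m jog '[[[0,0,2],0,0],[[0,0,2],0,0],[[0,0,1],0,0],[[0,0,0],0,0],[[0,0,0],0,0]]'; python3 - <<'E'
from h import *
from cell import viewer
d=viewer.get_image("side");W=world(d)
cv2.imwrite("pics/s1.png",d["image"][:,:,::-1])
c=(-d["R"].T@d["t"]);print("cam",c)
m=(abs(W[...,0]-.6)<.075)&(W[...,1]<-.195)&(W[...,1]>-.27)&(d["z_map"]>0)&(W[...,2]<.2)
print(m.sum(),np.histogram(W[m][:,2],bins=np.arange(-.01,.08,.005)))
E
```

```text
time: 3.68
eef_pos: [0.5995, -0.229, 0.0341]
ee_rot: [0.0, 0.693, 0.721, 0.0]
wrist_force: [-0.2, -0.5, 0.1]
width: 0.0853
finger_force: 0.0
cam [ 0.30551106 -0.786338    0.69964832]
5467 (array([   0,  803, 1823,    1,    0,    0,    0,    0,    0,    0,    0,
          0,    0,    0,    0,   12,   35]), array([-0.01 , -0.005,  0.   ,  0.005,  0.01 ,  0.015,  0.02 ,  0.025,
        0.03 ,  0.035,  0.04 ,  0.045,  0.05 ,  0.055,  0.06 ,  0.065,
        0.07 ,  0.075]))
```

View pics/s1.png

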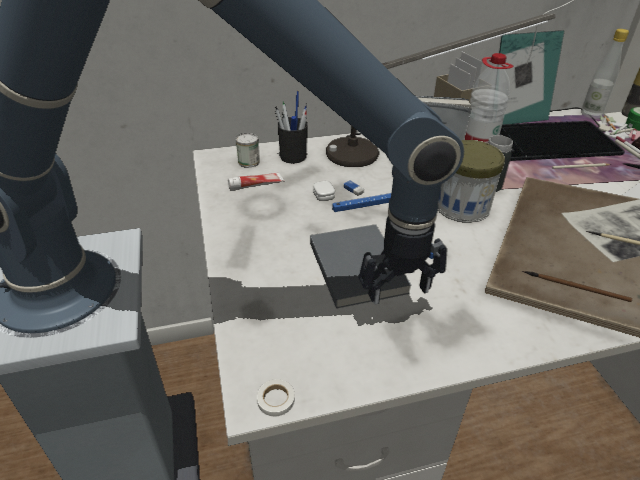

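The side view shows the open gripper just right of the book, with fingertips at about (375,300) and (427,291). I project the finger lines to find the tip height.

```bash
python3 - <<'E'
from h import *
from cell import viewer
d=viewer.get_image("side");W=world(d)
for s in(-.05,.05):
  for z in(.0,.01,.02,.03,.04):
    p=d["R"]@[.5995+s,-.229+s*.04,z]+d["t"];u=d["mtx"]@p;print(s,z,np.round(u[:2]/u[2]))
for q in((375,298),(427,289),(370,280),(432,275)): print(q,np.round(W[q[1],q[0]],3))
cv2.imwrite("pics/s2.png",cv2.resize(d["image"][220:320,330:470,::-1],None,fx=5,fy=5,interpolation=2))
E
```

```text
-0.05 0.0 [369. 327.]
-0.05 0.01 [370. 323.]
-0.05 0.02 [370. 319.]
-0.05 0.03 [371. 315.]
-0.05 0.04 [371. 311.]
0.05 0.0 [420. 315.]
0.05 0.01 [421. 311.]
0.05 0.02 [422. 307.]
0.05 0.03 [422. 303.]
0.05 0.04 [423. 300.]
(375, 298) [ 0.551 -0.238  0.081]
(427, 289) [ 0.646 -0.238  0.079]
(370, 280) [ 0.536 -0.243  0.13 ]
(432, 275) [ 0.648 -0.242  0.115]
```

View pics/s2.png

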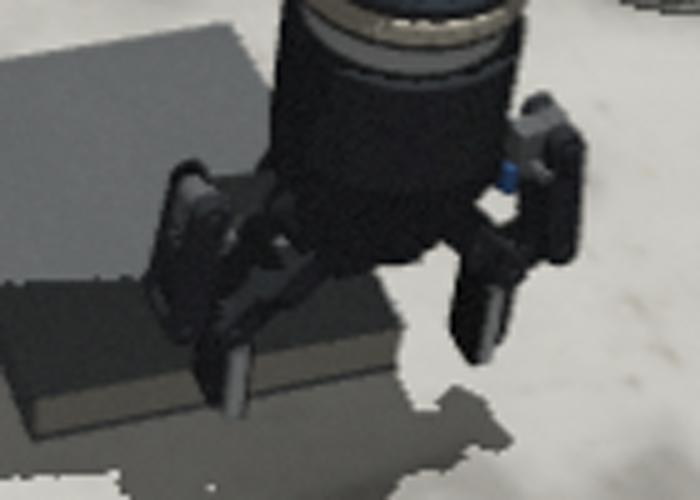

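The tips appear at z≈0.06, higher than the geometry suggests, so I check the state and depth before going lower.

```bash
cat > tip.py <<'E'
from h import *
from cell import viewer,readout
e=readout.get_obs()["eef_pos"]
d=viewer.get_image("side");W=world(d)
for s in(-.05,.05):
    m=(np.hypot(W[...,0]-e[0]-s,W[...,1]-e[1])<.03)&(W[...,2]>.008)&(W[...,2]<e[2]+.1)&(d["z_map"]>0)&(d["image"].max(-1)<200)
    z=np.sort(W[m][:,2]);k=np.argsort(W[m][:,2])[:1]
    print(np.round(e,4),m.sum(),np.round(z[:8],3),np.round(W[m][k],3))
E
python3 tip.py; python3 -m jog '[[[0,0,0.5],0,0],[[0,0,0.5],0,0],[[0,0,0],0,0],[[0,0,0],0,0]]'; python3 tip.py
```

```text
[ 0.5997 -0.229   0.0343] 562 [0.068 0.07  0.07  0.07  0.07  0.071 0.071 0.071] [[ 0.551 -0.236  0.068]]
[ 0.5997 -0.229   0.0343] 455 [0.066 0.067 0.067 0.068 0.068 0.069 0.069 0.07 ] [[ 0.643 -0.22   0.066]]
time: 4.32
eef_pos: [0.5992, -0.2288, 0.0234]
ee_rot: [-0.0, 0.693, 0.721, -0.0]
wrist_force: [0.7, 0.0, 0.5]
width: 0.0852
finger_force: 0.0
[ 0.5992 -0.2288  0.0234] 547 [0.055 0.056 0.058 0.06  0.06  0.06  0.061 0.061] [[ 0.55  -0.235  0.055]]
[ 0.5992 -0.2288  0.0234] 441 [0.055 0.056 0.056 0.057 0.057 0.058 0.058 0.059] [[ 0.643 -0.231  0.055]]
```

```bash
python3 - <<'E'
from h import *
from cell import viewer
d=viewer.get_image("side");W=world(d)
b=(abs(W[...,0]-.53)<.02)&(abs(W[...,1]+.05)<.05);print("book top",np.median(W[b][:,2]),b.sum())
g=(d["image"][...,2]>d["image"][...,0]+60)&(abs(W[...,1]-.12)<.05);print("guide",np.round(np.median(W[g],0),3),g.sum())
W2=world(viewer.get_image("top"));m=(abs(W2[...,0]-.6)<.1)&(abs(W2[...,1]+.229)<.06)&(W2[...,2]>.02)
for lo in(.02,.05,.1,.15): 
  k=m&(W2[...,2]>lo)&(W2[...,2]<lo+.05);print(lo,k.sum(),np.round(np.median(W2[k],0),3) if k.sum() else '')
E
python3 -m jog '[[[0,0,0.5],0,0],[[0,0,0.5],0,0],[[0,0,0],0,0],[[0,0,0],0,0]]'; python3 tip.py
```

```text
book top 0.025554705435678317 644
guide [0.453 0.113 0.001] 1863
0.02 166 [ 0.578 -0.171  0.024]
0.05 59 [ 0.554 -0.218  0.078]
0.1 401 [ 0.558 -0.218  0.119]
0.15 411 [ 0.561 -0.22   0.159]
time: 4.97
eef_pos: [0.5992, -0.2288, 0.0135]
ee_rot: [-0.0, 0.693, 0.721, -0.0]
wrist_force: [-0.6, 0.3, -0.1]
width: 0.0857
finger_force: 0.0
[ 0.5992 -0.2288  0.0135] 527 [0.048 0.048 0.049 0.05  0.05  0.051 0.051 0.052] [[ 0.551 -0.24   0.048]]
[ 0.5992 -0.2288  0.0135] 442 [0.046 0.047 0.047 0.047 0.047 0.048 0.048 0.049] [[ 0.642 -0.232  0.046]]
```

```bash
python3 -m jog '[[[0,0,0.3],0,0],[[0,0,0.3],0,0],[[0,0,0],0,0]]'; python3 - <<'E'
from h import *
from cell import viewer
d=viewer.get_image("side")
cv2.imwrite("pics/s3.png",cv2.resize(d["image"][230:330,330:470,::-1],None,fx=5,fy=5,interpolation=2))
E
```

```text
time: 5.4
eef_pos: [0.5989, -0.2287, 0.0072]
ee_rot: [-0.0, 0.693, 0.721, -0.0]
wrist_force: [0.9, 0.8, 0.8]
width: 0.0853
finger_force: 0.0
```

View pics/s3.png

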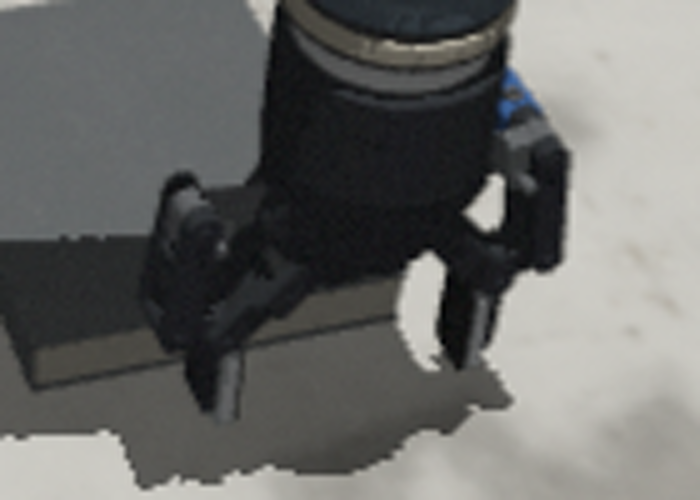

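The crop shows the tips at about (375,314), z≈0.03, still clear of their shadow, with no contact force. The true tips stand about 25 mm behind where the data places them, so I go by the images and lower in small steps.

```bash
python3 -m jog '[[[0,0,0.4],0,0],[[0,0,0.4],0,0],[[0,0,0.3],0,0],[[0,0,0],0,0]]'; python3 tip.py;  python3 -m jog '[[[0,0,0.3],0,0],[[0,0,0.2],0,0],[[0,0,0],0,0]]'; python3 tip.py
```

```text
time: 5.95
eef_pos: [0.5989, -0.2288, -0.0039]
ee_rot: [-0.0, 0.693, 0.721, -0.0]
wrist_force: [0.5, -0.0, -0.4]
width: 0.0858
finger_force: 0.0
[ 0.5989 -0.2288 -0.0039] 508 [0.03  0.03  0.031 0.031 0.032 0.033 0.034 0.035] [[ 0.55  -0.236  0.03 ]]
[ 0.5989 -0.2288 -0.0039] 406 [0.028 0.029 0.03  0.03  0.03  0.03  0.031 0.031] [[ 0.642 -0.229  0.028]]
time: 6.38
eef_pos: [0.599, -0.2288, -0.0087]
ee_rot: [-0.0, 0.693, 0.721, -0.0]
wrist_force: [0.1, 0.0, 0.2]
width: 0.0855
finger_force: 0.0
[ 0.599  -0.2288 -0.0087] 510 [0.024 0.026 0.027 0.028 0.028 0.029 0.029 0.029] [[ 0.55  -0.237  0.024]]
[ 0.599  -0.2288 -0.0087] 420 [0.023 0.023 0.025 0.025 0.025 0.025 0.026 0.027] [[ 0.642 -0.223  0.023]]
```

```bash
python3 -m jog '[[[0,0,0.3],0,0],[[0,0,0.3],0,0],[[0,0,0.2],0,0],[[0,0,0],0,0]]'; python3 tip.py; python3 -m jog '[[[0,0,0.2],0,0],[[0,0,0],0,0]]'
```

```text
time: 6.92
eef_pos: [0.599, -0.2288, -0.0167]
ee_rot: [-0.0, 0.693, 0.721, -0.0]
wrist_force: [-0.4, -0.1, 0.4]
width: 0.0858
finger_force: 0.0
[ 0.599  -0.2288 -0.0167] 505 [0.017 0.017 0.018 0.019 0.02  0.02  0.02  0.022] [[ 0.55  -0.235  0.017]]
[ 0.599  -0.2288 -0.0167] 402 [0.015 0.015 0.016 0.016 0.018 0.018 0.018 0.018] [[ 0.643 -0.232  0.015]]
time: 7.22
eef_pos: [0.599, -0.2288, -0.0186]
ee_rot: [-0.0, 0.693, 0.721, -0.0]
wrist_force: [0.9, -0.0, 0.6]
width: 0.0858
finger_force: 0.0
```

```bash
python3 -m jog '[[[2,0,0],0,0],[[1.5,0,0],0,0],[[1,0,0],0,0],[[1,0,0],0,0],[[1,0,0],0,0],[[1,0,0],0,0],[[1,0,0],0,0],[[0,0,0],0,0]]'; cat > look.py <<'E'
from h import *
from cell import viewer,readout
import sys
d=viewer.get_image("top");g,b,W=measure(d)
P=pts(d,b,.025); r=cv2.minAreaRect((P*1000).astype(np.float32)); q=rect(P)
th=.040; c=np.array([.7193,.119]); A=np.array([[np.cos(th),np.sin(th)],[-np.sin(th),np.cos(th)]])
print("rect",np.round(r[1],1),round(r[2],2),"guide-frame corners mm",np.round((q-c)@A.T*1000,1).tolist())
e=readout.get_obs();print(np.round(e["eef_pos"],4),np.round((e["eef_pos"][:2]-c)@A.T*1000,1),np.round(e["wrist_force"],1))
if len(sys.argv)>1: cv2.imwrite(sys.argv[1],cv2.resize(d["image"][100:320,180:480,::-1],None,fx=2.6,fy=2.6))
E
python3 look.py
```

```text
time: 8.22
eef_pos: [0.5958, -0.1417, -0.0185]
ee_rot: [-0.001, 0.693, 0.721, 0.001]
wrist_force: [-0.2, -0.7, 0.0]
width: 0.0856
finger_force: 0.0
rect [147.7 195.3] 2.47 guide-frame corners mm [[-230.3, -49.7], [-229.7, -245.0], [-82.0, -244.5], [-82.6, -49.2]]
[ 0.5956 -0.1422 -0.0186] [-134.  -256.1] [-0.5  0.2  0.5]
```

```bash
python3 -m jog '[[[1,0,0],0,0],[[1,0,0],0,0],[[1,0,0],0,0],[[1,0,0],0,0],[[0.5,0,0],0,0],[[0,0,0],0,0]]'; python3 look.py; python3 -m jog '[[[0.3,0,0],0,0],[[0.2,0,0],0,0],[[0,0,0],0,0]]'; python3 look.py
```

```text
time: 9.02
eef_pos: [0.5942, -0.0977, -0.0183]
ee_rot: [-0.0, 0.693, 0.721, 0.0]
wrist_force: [-0.7, 0.6, -0.0]
width: 0.0853
finger_force: 0.0
rect [148.2 194.7] 2.54 guide-frame corners mm [[-231.0, -5.6], [-230.1, -200.3], [-81.9, -199.7], [-82.8, -5.0]]
[ 0.5943 -0.0982 -0.0183] [-133.6 -212. ] [ 0.   0.4 -0.3]
time: 9.45
eef_pos: [0.5939, -0.0944, -0.0184]
ee_rot: [0.0, 0.693, 0.721, -0.0]
wrist_force: [0.1, -2.7, 0.6]
width: 0.0854
finger_force: 1.1
rect [146.7 192.9] 1.82 guide-frame corners mm [[-229.5, -2.7], [-231.0, -195.6], [-84.3, -196.8], [-82.7, -3.9]]
[ 0.594  -0.0945 -0.0184] [-133.8 -208.3] [-0.1 -2.1  0.7]
```

```bash
python3 -m jog '[[[-2,0,0],0,0],[[-2,0,0],0,0],[[0,0,-4],0,0],[[0,0,-4],0,0],[[0,-3.5,0],0,0],[[4,-3.5,0],0,0],[[5,-3.5,0],0,0],[[5.8,-3.1,0],0,0]]'; python3 -m jog '[[[0,0,0],10,0],[[0,0,0],10,0],[[0,0,0],10,0],[[0,0,0],10,0],[[0,0,0],10,0],[[0,0,0],10,0],[[0,0,0],10,0],[[0,0,0],10,0]]'; python3 -m jog '[[[0,0,0],10,0],[[0,0,0],0,0],[[0,0,0],0,0]]'; python3 look.py pics/t2.png
```

```text
time: 10.5
eef_pos: [0.4545, 0.0053, 0.0616]
ee_rot: [0.0, 0.695, 0.719, 0.0]
wrist_force: [0.6, 0.7, 0.6]
width: 0.0859
finger_force: 0.0
time: 11.5
eef_pos: [0.4558, 0.0046, 0.0616]
ee_rot: [0.0, 0.995, 0.103, 0.0]
wrist_force: [-0.1, -0.0, -0.9]
width: 0.0852
finger_force: 0.0
time: 11.88
eef_pos: [0.4556, 0.0054, 0.0615]
ee_rot: [0.0, 1.0, 0.02, 0.0]
wrist_force: [0.3, -0.9, -0.2]
width: 0.0854
finger_force: 0.0
rect [147.2 192.1] 2.33 guide-frame corners mm [[-229.3, -3.4], [-229.2, -195.5], [-82.0, -195.4], [-82.1, -3.3]]
[0.4555 0.0055 0.0615] [-268.1 -102.9] [ 0.4  0.4 -0.4]
```

View pics/t2.png

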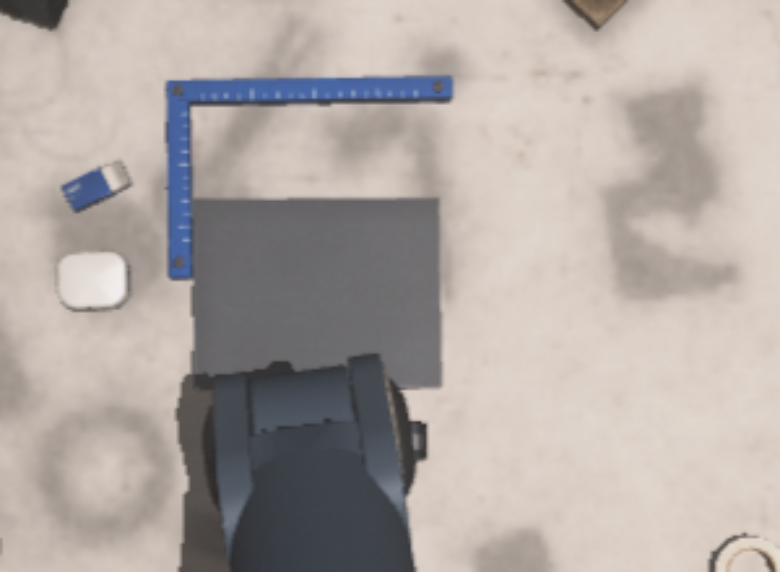

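The picture shows the book's left edge (column 193) at the short rail and square to it. The gripper is behind the near edge, about 80 mm short of the long rail.

```bash
python3 -m jog '[[[0,0,4],0,0],[[0,0,2],0,0],[[0,0,1.5],0,0],[[0,0,0.5],0,0],[[0,0,0],0,0]]'; python3 -m jog '[[[1.5,0,0],0,0],[[1,0,0],0,0],[[1,0,0],0,0],[[1,0,0],0,0],[[1,0,0],0,0],[[1,0,0],0,0],[[1,0,0],0,0],[[0,0,0],0,0]]'; python3 look.py
```

```text
time: 12.55
eef_pos: [0.4557, 0.0058, -0.0184]
ee_rot: [0.0, 1.0, 0.02, 0.0]
wrist_force: [-0.2, -0.1, 0.5]
width: 0.0856
finger_force: 0.0
time: 13.55
eef_pos: [0.5326, 0.009, -0.0183]
ee_rot: [-0.0, 1.0, 0.019, 0.002]
wrist_force: [0.8, -0.2, 0.1]
width: 0.0857
finger_force: 0.0
rect [147.3 191.6] 2.07 guide-frame corners mm [[-180.7, -3.5], [-181.5, -195.1], [-34.1, -195.7], [-33.4, -4.1]]
[ 0.5319  0.009  -0.0183] [-191.6 -102.5] [-0.7  0.1  0.2]
```

```bash
python3 -m jog '[[[1,0,0],0,0],[[1,0,0],0,0],[[0.7,0,0],0,0],[[0.3,0,0],0,0],[[0,0,0],0,0]]';python3 -m jog '[[[0.2,0,0],0,0],[[0,0,0],0,0]]';python3 -m jog '[[[0.2,0,0],0,0],[[0,0,0],0,0]]'; python3 look.py
```

```text
time: 14.22
eef_pos: [0.5607, 0.01, -0.0185]
ee_rot: [-0.0, 1.0, 0.019, 0.0]
wrist_force: [-1.7, 0.9, -1.1]
width: 0.0851
finger_force: 0.6
time: 14.48
eef_pos: [0.5624, 0.01, -0.0185]
ee_rot: [0.0, 1.0, 0.02, 0.0]
wrist_force: [-2.5, -0.2, 0.4]
width: 0.0854
finger_force: 1.1
time: 14.72
eef_pos: [0.5638, 0.01, -0.0186]
ee_rot: [0.0, 1.0, 0.02, -0.001]
wrist_force: [-5.6, 0.1, 2.8]
width: 0.0853
finger_force: 2.3
rect [150.8 192.8] 2.74 guide-frame corners mm [[-153.2, -3.4], [-151.7, -196.2], [-0.9, -195.0], [-2.4, -2.2]]
[ 0.5638  0.01   -0.0186] [-159.7 -102.7] [-4.6 -1.4  2.1]
```

```bash
python3 -m jog '[[[0.2,0,0],0,0],[[0,0,0],0,0]]';python3 -m jog '[[[0.2,0,0],0,0],[[0,0,0],0,0]]'; python3 look.py; python3 -m jog '[[[-1.5,0,0],0,0],[[-2,0,0],0,0],[[-1,0,0],0,0],[[0,0,-4],0,0],[[0,0,-4],0,0],[[0,0,0],0,0]]'; python3 look.py pics/t3.png
```

```text
time: 15.02
eef_pos: [0.5637, 0.01, -0.0187]
ee_rot: [0.0, 1.0, 0.02, -0.003]
wrist_force: [-8.9, -0.2, 6.8]
width: 0.0854
finger_force: 4.5
time: 15.28
eef_pos: [0.5636, 0.01, -0.019]
ee_rot: [0.0, 1.0, 0.02, -0.005]
wrist_force: [-12.3, -0.7, 9.5]
width: 0.0856
finger_force: 6.4
rect [150.4 191.6] 2.07 guide-frame corners mm [[-151.1, -3.7], [-151.9, -195.2], [-1.5, -195.8], [-0.7, -4.2]]
[ 0.5636  0.01   -0.019 ] [-159.9 -102.7] [-13.2  -0.7   9.2]
time: 16.08
eef_pos: [0.5271, 0.0088, 0.0649]
ee_rot: [-0.0, 1.0, 0.019, 0.005]
wrist_force: [0.4, -1.1, -0.5]
width: 0.0852
finger_force: 0.0
rect [150.3 193.8] 1.91 guide-frame corners mm [[-150.6, -1.2], [-151.9, -195.0], [-1.6, -196.0], [-0.3, -2.2]]
[0.5254 0.0086 0.0631] [-198.2 -102.5] [-0.3  0.4 -0.4]
```

View pics/t3.png

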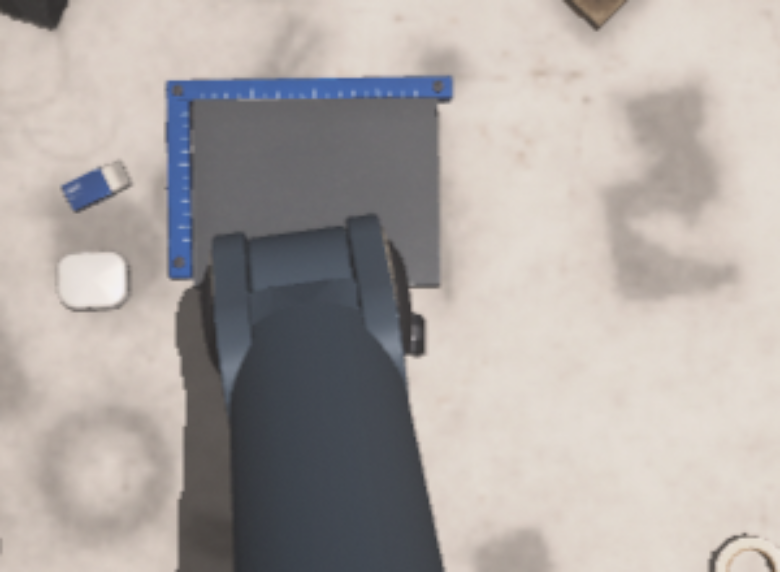

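The picture shows the book against the long rail, and at or within 2 mm of the short rail. I finish with a last push to the left.

```bash
python3 -m jog '[[[2,3.5,0],0,0],[[3,3.5,0],0,0],[[3,3.5,0],0,0],[[3,3.3,0],0,0],[[1.3,0,0],-10,0],[[0,0,0],-10,0],[[0,0,0],-10,0],[[0,0,0],-10,0]]'; python3 -m jog '[[[0,0,0],-10,0],[[0,0,0],-10,0],[[0,0,0],-10,0],[[0,0,0],-10,0],[[0,0,0],-10,0],[[0,0,0],0,0]]';  python3 look.py
```

```text
time: 17.12
eef_pos: [0.6512, -0.1245, 0.0596]
ee_rot: [-0.001, 0.932, 0.363, -0.001]
wrist_force: [0.2, -0.1, 0.1]
width: 0.0854
finger_force: 0.0
time: 17.88
eef_pos: [0.651, -0.1246, 0.0598]
ee_rot: [-0.001, 0.694, 0.72, -0.0]
wrist_force: [0.1, 0.5, 0.4]
width: 0.0853
finger_force: 0.0
rect [150.7 192.9] 2.69 guide-frame corners mm [[-153.1, -3.2], [-151.8, -196.2], [-1.1, -195.1], [-2.4, -2.2]]
[ 0.6511 -0.1246  0.0601] [ -77.9 -240.7] [ 0.3 -0.1  0.1]
```

```bash
python3 -m jog '[[[0,0,4],0,0],[[0,0,2],0,0],[[0,0,1.3],0,0],[[0,0,0.5],0,0],[[1.5,0,0],0,0],[[1,0,0],0,0],[[0.5,0,0],0,0],[[0,0,0],0,0]]'; python3 -m jog '[[[0.2,0,0],0,0],[[0.2,0,0],0,0],[[0,0,0],0,0]]'; python3 -m jog '[[[0.2,0,0],0,0],[[0,0,0],0,0]]';python3 -m jog '[[[0.2,0,0],0,0],[[0,0,0],0,0]]'
```

```text
time: 18.92
eef_pos: [0.6508, -0.0938, -0.0159]
ee_rot: [0.0, 0.693, 0.721, 0.0]
wrist_force: [0.7, 0.7, 1.0]
width: 0.0854
finger_force: 0.0
time: 19.3
eef_pos: [0.6502, -0.092, -0.0165]
ee_rot: [0.0, 0.693, 0.721, -0.001]
wrist_force: [0.2, -3.1, 1.5]
width: 0.0855
finger_force: 1.5
time: 19.55
eef_pos: [0.65, -0.0895, -0.0165]
ee_rot: [0.0, 0.693, 0.721, -0.001]
wrist_force: [-0.7, -5.0, 1.7]
width: 0.0859
finger_force: 2.2
time: 19.8
eef_pos: [0.6501, -0.0895, -0.0165]
ee_rot: [0.001, 0.694, 0.72, -0.001]
wrist_force: [-0.5, -7.4, 2.1]
width: 0.0854
finger_force: 3.7
```

```bash
python3 -m jog '[[[0.3,0,0],0,0],[[0,0,0],0,0]]'; python3 look.py; python3 -m jog '[[[-1,0,0],0,0],[[-2,0,0],0,0],[[-3,0,0],0,0],[[0,0,-4],0,0],[[0,0,-4],0,0],[[-5,-5,-3],0,0],[[-5,-5,0],0,0],[[0,0,0],0,0]]'; python3 look.py pics/t4.png; python3 - <<'E'
from h import *
from cell import viewer
d=viewer.get_image("top");cv2.imwrite("pics/t4.png",cv2.resize(d["image"][120:240,235:385,::-1],None,fx=5,fy=5,interpolation=cv2.INTER_NEAREST))
E
```

```text
time: 20.05
eef_pos: [0.6502, -0.0895, -0.0164]
ee_rot: [0.003, 0.694, 0.72, -0.003]
wrist_force: [-0.7, -11.3, 1.7]
width: 0.0856
finger_force: 5.8
rect [150.4 190.9] 2.07 guide-frame corners mm [[-151.1, -1.6], [-151.9, -192.6], [-1.5, -193.1], [-0.7, -2.2]]
[ 0.6502 -0.0895 -0.0164] [ -77.4 -205.6] [ -0.  -12.2   1.8]
time: 21.1
eef_pos: [0.5667, -0.2383, 0.0876]
ee_rot: [-0.0, 0.697, 0.717, -0.002]
wrist_force: [0.9, -0.3, -0.2]
width: 0.0856
finger_force: 0.0
rect [150.4 191. ] 2.07 guide-frame corners mm [[-151.1, -1.6], [-151.9, -192.6], [-1.4, -193.2], [-0.7, -2.2]]
[ 0.5691 -0.2348  0.0879] [-164.2 -347.5] [0.8 1.1 0.3]
```

View pics/t4.png

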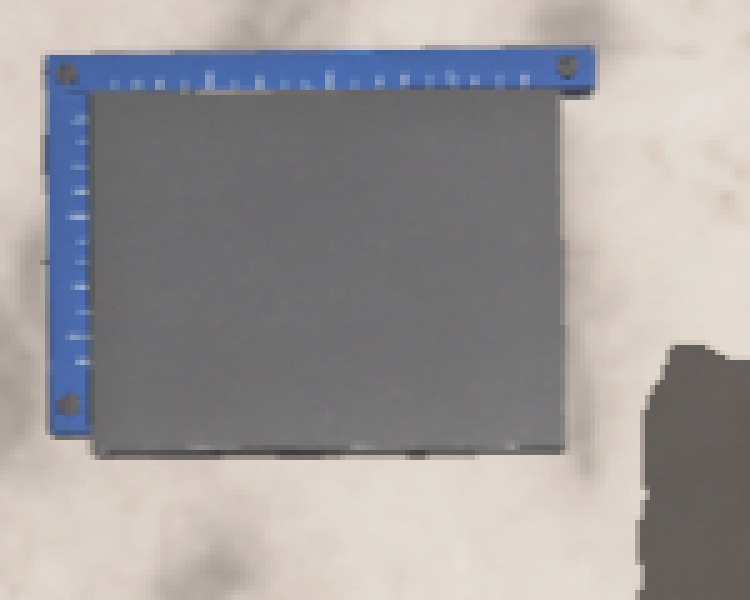

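The picture shows both edges flush with the rails and no gap in the corner at (92,93). Everything else is untouched, and the gripper is clear.

```bash
python3 -c "
from cell import ticket;print(ticket.finish_job())"
```

```text
the job is handed in; nothing more can be done
None
```

The paperback is in the guide's inner corner, with no gap visible from above along the long or the short rail. The gripper is clear, the other items were not touched, and I handed the job in at about 21 s; no verdict came back.

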